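Pack the texture rollers for a clay class

ROBOT

A 6-joint arm with a two-finger parallel gripper is mounted at the origin on the work surface. World frame = base frame: x ahead of the robot, y to its left, z up, the work surface at z = 0. Lengths are in m, angles in rad, forces in N, time in s.
With the tool pointing down it reaches from about 0.375 to 0.925 m from the base axis. Payload 5.7 kg.
Tool frame: the origin (TCP) lies at the very end of the fingers, on their centre line; the grasp point (between the pads) lies 19 mm behind it; z points along the fingers, y is the direction in which the jaws open and shut (so a half turn about z gives the same grasp; the last joint's range is limited). The gripper opens to 88 mm and grips with 3 to 60 N. Pads are 20 mm wide; open, the fingers measure 115 mm over their backs; the gripper's body (75 mm by 178 mm) begins 61 mm behind the grasp point.
Start: joints at [-1.299, 0.359, 1.51, -0, 1.272, -0.115], TCP at [0.226, -0.556, 0.223] pointing down, gripper open.
Joint ranges: [-2.97, 2.97], [-1.01, 2.36], [0.21, 2.38], [-0.96, 4.11], [0.2, 2.71], [-2.98, 2.98]. Speed limits (rad/s): [2.39, 2.39, 3.14, 3.14, 3.14, 3.14].

INTERFACE

Orientations are given as a rotation vector (axis times angle).
In Python, from station import status, eyes, order gives the robot as it stands.
- The arm moves only by the shell command python3 -m handwheel 'ROWS' [FORCE]. ROWS is JSON, a list of rows, each a list of 5 numbers: the shift along the tool's x, y, z in mm, then the turn about the tool's z in rad, then the opening, from -1 (shut) to 1 (fully open). A call has 1 to 8 rows; each row shifts and turns the commanded pose from where the row before left it, along the tool's axes as they then stand; what a row does not reach is not made up. A row lasts 1/10 s, in which the tool goes at most 50 mm and 8.59 degrees, less where a joint would pass 70% of its speed; a pose out of reach is approached as far as the arm can. A call with a gripper value outside its range is refused whole. The fingers move at their own pace and stop on an object; FORCE is the grip in N (left out, the last holds). Time passes only in rows, so rows that do not move let the fingers close. It gives the time, the measured TCP pose, the force and the opening at its end, in the units of the state.
- status.get_obs(): the state, without advancing time (a new reading comes with each control period).
- eyes.snapshot(name): name is "side" or "top"; returns a dict with "img" (420x560x3 uint8, red, green, blue), "mtx" (3x3 intrinsics, pixels), "k1" (the pictures are not rectified: a ray, as slopes to the right and down, at radius r is drawn at 1 + k1 r^2 times it, then the intrinsics apply), "world_to_cam" (4x4, takes a point from world to camera coordinates). Camera axes: x right, y up, looking along -z (the intrinsics and any distortion apply to the point x, -y, -z); pixel columns grow to the right and rows downward; lengths in m; the calibration is good to about 2 mm. A picture is of the moment at which its call begins. There is no depth.
- order.close_job(): hands the job in, once; it reports no verdict.
The state is a dict: "clock": time; "joint_pos": joint angles; "joint_vel": joint speeds; "effort": joint torques, N m; "tcp_pos": TCP position; "ee_rot": TCP orientation; "ft_force": force on the tool from outside, world axes, zero at the start; "torque": the same for the moment, N m; "width": finger opening in m.
Only numpy, scipy, OpenCV 4.12 (cv2) and the standard library are available. Lean on these libraries where they do the work, as an engineer would, in place of code of your own. Each camera call takes 0.05 s, during which the arm holds its last target. There are 200 camera calls.

TASK

Pack the travelling kit: swing the tray's cam lever out to free the aluminium keeper and slide the keeper fully open, then pull every wooden texture roller on the spring-clip rack out of its clips and lay each in a groove of its own, centred in the tray. With all of them in and let go, slide the keeper fully home over their ends and swing the cam lever back to lock it; the wooden stamp block must also end up down in the tray's side pocket, and the robot must not knock the unfired beaker.

Things in the scene. Friction and masses are not known exactly. Their poses are not given: they have to be found in the camera images.
- rack: low plywood rack, fixed, left or right on the bench; base 250 x 170 x 10 mm, origin under its centre, z up. Two rails along its x at y = -58 and +58 mm (top 41 mm up, 14 mm wide) carry four pairs of spring clips at x = -93, -31, 31 and 93 mm; between the rails it is open down to the base. A clipped roller lies along the rack's y.
- clip0 (a point): where the centre of a roller lies in the clip pair at rack x = -93 mm, 50 mm above the bench (the other pairs follow every 62 mm along the rack's x). The C-shaped steel clips are 12 mm wide, mouths upward, tips 64 mm up; a pair resists with 10 to 16 N: pull the roller straight up, square to its axis, and it snaps free within about 15 mm
- roller0: wooden texture roller, 50 to 100 g, origin at its centre, axis along its own y: length 150 mm; carved barrel 24 mm in diameter over the middle 60 mm (grip here across the axis); hexagonal anti-roll collars 34 mm across flats, 8 mm thick, centred at y = -34 and +34 mm; round ends 18 mm in diameter. Starts in the clips; in some runs absent (None from the start)
- roller1: same as roller0
- roller2: same as roller0
- roller3: same as roller0
- tray: wooden kit tray, fixed, left or right on the bench; origin under its centre, z up; base 250 (x) x 194 (y) x 10 mm; side walls 10 mm thick at y = -92 and +92 mm, 53 mm high. Four grooves along its y, each two 90-degree V saddles 10 mm wide at y = -56 and +56 mm, mouth 36 mm. Pocket outside the +y wall; keeper fin and cam lever outside the -y wall
- groove0 (a point): centre of a roller lying in the groove at tray x = -93 mm, 40 mm above the bench (its axes are the tray's: the roller's axis goes along y)
- groove1 (a point): the same for tray x = -31 mm
- groove2 (a point): the same for tray x = 31 mm
- groove3 (a point): the same for tray x = 93 mm
- pocket (a point): centre of the pocket's floor, 6 mm above the bench; the pocket is 120 mm (tray x) by 66 mm (tray y) inside, its outer walls 24 mm high above the bench, the tray's wall on the inner side 53 mm (keeper rail to 59 mm)
- stamp: wooden stamp block, 34 (x) x 50 (y) x 34 mm, 55 to 115 g, origin at its centre (17 mm above the bench at the start); lies loose on the bench; may lie on any side
- keeper (a joint): slide of the aluminium keeper, m: 0 home (eight 14 mm wide teeth, 54.5 to 58.5 mm above the bench, lie over both ends of the rollers), 0.031 fully open (teeth midway between grooves, so rollers pass down). Opens towards the tray's +x; about 3 N of friction, stays where left. Blocked unless the lever is swung out (past about 1.4 rad)
- keeper_fin (a point): centre of the top of the keeper's upright fin: 12 mm thick (tray x), 24 mm wide (tray y), top 96.5 mm above the bench, 38 mm tall above its bracket; pinch it from above across its thickness to slide the keeper; it moves with the keeper
- lever (a joint): cam lever, rad: 0 locked (arm along the tray's +x), pi/2 fully free (arm swung out, away from the tray, along the tray's -y: it turns clockwise seen from above). Vertical hinge, 0.12 N m of friction, stays where left. It starts locked. Its nose bears against the keeper's stop arm; it can be swung back only when the keeper is home.
- lever_pivot (a point): point on the lever's hinge axis, 68 mm above the bench
- lever_post (a point): centre of the top of the upright round black post at the lever's end: 14 mm in diameter, 36 mm tall, top 104 mm above the bench, 60 mm from the hinge axis; moves with the lever
- beaker: unfired clay beaker, 52 mm in diameter, 55 mm high, origin under its centre; do not touch
Things that resemble listed ones, but are neither listed nor needed, are in the scene too. What is shaped like the roller2 but blue or orange is not meant.

How it is judged:
By the outcome, as a careful person would: the job done as asked, in the order asked, and still so for the second after the job is handed in, with the robot touching nothing.
Of roller0, roller1, roller2, roller3 only 2 to 4 are there at a start; the rules pass over those that are not, and their reading is None.
At some moment in a run one of stamp may be knocked a few centimetres aside while the robot is not near it.
Once in a run the grip may slacken for a moment while it holds something.
It also fails if it takes over 210 s, if anything falls off the work surface, if the arm or the gripper's body presses on something with over 40 N, if the wrist force passes 120 N, or if a joint passes its speed limit or range.

## Working session

There is one attempt and no reset: what is moved stays moved. The work goes in short steps, Python scripts to look and compute and a shell command to move; the robot and the scene stay as the last step left them, time stands still between calls to the robot, and variables do not carry over. Pictures are saved under pics/ and viewed, about 12 in all and at most 16, crops included, and the job is handed in when it is done.

```bash
ls; mkdir -p pics; cat > h.py <<'E'
import numpy as np, cv2
from station import status, eyes
def snap(name,fn=None):
    s=eyes.snapshot(name)
    if fn: cv2.imwrite('pics/'+fn,cv2.cvtColor(s['img'],cv2.COLOR_RGB2BGR))
    return s
def D(s): return np.array([s['k1'],0,0,0],float)
def ray(s,uv):
    p=cv2.undistortPoints(np.array(uv,float).reshape(-1,1,2),np.array(s['mtx'],float),D(s)).reshape(-1,2)
    d=np.c_[p[:,0],-p[:,1],-np.ones(len(p))]
    W=np.array(s['world_to_cam']);R=W[:3,:3];return -R.T@W[:3,3], d@R
def onz(s,uv,z):
    c,d=ray(s,uv); return c+d*((z-c[2])/d[:,2])[:,None]
def proj(s,P):
    W=np.array(s['world_to_cam']);c=np.atleast_2d(P)@W[:3,:3].T+W[:3,3]
    c=c*[1,-1,-1]
    return cv2.projectPoints(c,np.zeros(3),np.zeros(3),np.array(s['mtx'],float),D(s))[0].reshape(-1,2)
E
python3 - <<'E'
from h import *
import pickle
for n in('top','side'):
    s=snap(n,n+'0.png');pickle.dump(s,open(n+'0.pkl','wb'));print(n,s['mtx'],s['k1'],ray(s,[[280,210]]))
print(status.get_obs())
E
```

```text
pics
top [[494.93735599   0.         281.35108357]
 [  0.         494.93735599 205.00477468]
 [  0.           0.           1.        ]] -0.07564309486488865 (array([0.39389158, 0.00307942, 1.19398557]), array([[ 0.08159499, -0.01407192, -0.99662107]]))
side [[452.51938745   0.         281.26023   ]
 [  0.         452.51938745 205.6800397 ]
 [  0.           0.           1.        ]] -0.018815195129762565 (array([0.16008061, 0.77955401, 0.55284708]), array([[ 0.33836134, -0.80128102, -0.4935172 ]]))
{'clock': 0.1, 'joint_pos': array([-1.29908435e+00,  3.59435041e-01,  1.51130398e+00, -2.45234139e-05,
        1.27250492e+00, -1.15096418e-01]), 'joint_vel': array([ 0.00074709, -0.00025092, -0.00541459,  0.00082591,  0.00164894,
       -0.0019075 ]), 'effort': array([ 7.84712915e-05, -5.16359353e+01, -2.71407276e+01,  6.77185901e-02,
        2.76829186e-02, -2.92373988e-05]), 'tcp_pos': array([ 0.2261609 , -0.55507893,  0.22190012]), 'ee_rot': array([-3.08140373e+00, -6.03511489e-01,  2.39482324e-04]), 'ft_force': array([ 0.01980678, -0.18611462,  0.04505801]), 'torque': array([ 0.01823662, -0.01731799, -0.02482082]), 'width': 0.08783062349491357}
```

View pics/top0.png

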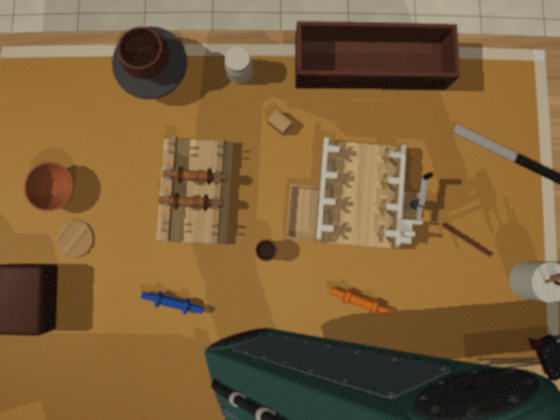

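View pics/side0.png

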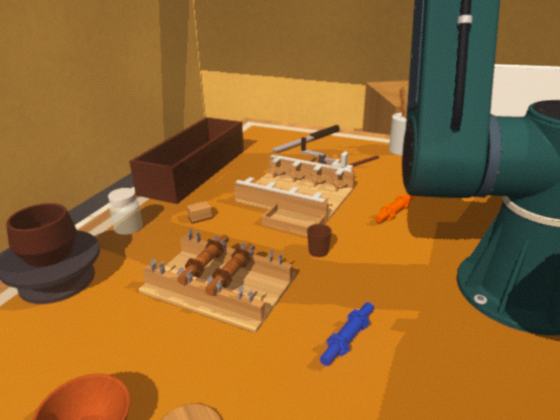

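The top view has +x up and +y left. The rack is at (195,190) with two rollers clipped, and the tray is at (360,195). The pocket is on the tray's left, and the lever and fin are on its right. The stamp is at (280,121) and the beaker at (265,250). I'll look closer.

```bash
python3 - <<'E'
import cv2
i=cv2.imread('pics/top0.png')[95:265,140:460]
i=cv2.resize(i,None,fx=2.5,fy=2.5,interpolation=cv2.INTER_CUBIC)
i=cv2.convertScaleAbs(i,alpha=1.4)
cv2.imwrite('pics/topc.png',i)
E
```

```text
(no output)
```

View pics/topc.png

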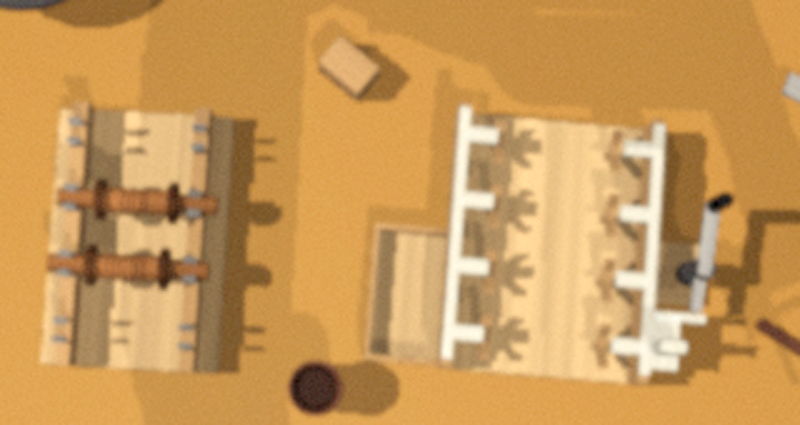

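Both rollers sit in the middle clip pairs. The keeper teeth lie over the grooves at home, and the post is at crop (727,198). Next I'll compute poses.

```bash
cat >> h.py <<'E'
def pose():
    from scipy.spatial.transform import Rotation as Ro
    o=status.get_obs(); R=Ro.from_rotvec(o['ee_rot']).as_matrix()
    return o,R
def go(xyz,yaw=None,tag=''):
    "shift in tool mm and turn rad (turn measured after shift) to reach TCP xyz with tool-x yaw deg"
    o,R=pose(); d=R.T@(np.array(xyz)-o['tcp_pos'])*1000
    y0=np.degrees(np.arctan2(R[1,0],R[0,0])); t=0 if yaw is None else -np.radians((yaw-y0+180)%360-180)
    print(tag,'shift',d.round(1),'turn',round(t,3),'| at',o['tcp_pos'].round(4),'yaw',y0.round(2),'w',round(o['width']*1000,1),'t',round(o['clock'],1),'q6',o['joint_pos'][5].round(2),'F',o['ft_force'].round(1))
E
python3 - <<'E'
from h import *
import pickle
s=pickle.load(open('top0.pkl','rb'))
c=lambda a:(np.array(a,float)+.5)/2.5-.5+[140,95]
L=[(462,134),(458,201),(454,267),(450,332)];Rr=[(658,150),(654,216),(650,282),(646.5,348)]
W=onz(s,c(L+Rr),.0585)[:,:2]
print(W.round(4))
X=np.array([93,31,-31,-93]*2)/1000.; Y=np.array([.092]*4+[-.092]*4); M=np.c_[X,Y]
# rigid fit
mu,mw=M.mean(0),W.mean(0);H=(M-mu).T@(W-mw);a=np.arctan2(H[0,1]-H[1,0],H[0,0]+H[1,1])
Rm=np.array([[np.cos(a),-np.sin(a)],[np.sin(a),np.cos(a)]]);t=mw-Rm@mu
print('tray',t.round(4),np.degrees(a).round(2),'res mm',((M@Rm.T+t-W)*1000).round(1).tolist())
T=lambda x,y:(Rm@[x,y]+t)
for i,x in enumerate([-.093,-.031,.031,.093]):print('groove',i,T(x,0).round(4),np.hypot(*T(x,0)).round(3))
for n,e in(('A',[(57,196),(217,205)]),('B',[(46,264),(208,271)])):
    p=onz(s,c(e),.05)[:,:2];print(n,p.round(4).tolist(),'c',p.mean(0).round(4),'len',np.hypot(*(p[1]-p[0])).round(4),'ang',np.degrees(np.arctan2(*(p[0]-p[1])[::-1])).round(2))
    col=dict(A=[(100,199),(174,203)],B=[(91,266),(166,269)])[n];p=onz(s,c(col),.055)[:,:2];print('  collars',p.mean(0).round(4),np.hypot(*(p[1]-p[0])).round(4))
q=onz(s,c([(318,68),(343,37),(380,66),(358,98)]),.034)[:,:2];print('stamp',q.round(4).tolist(),q.mean(0))
print('beaker',onz(s,c([(316,388)]),.055))
print('post',onz(s,c([(727,198)]),.104),'pivot',onz(s,c([(690,271)]),.068),'fin',onz(s,c([(672,347)]),.0965))
r=onz(s,c([(373,227),(366,355),(440,358),(445,232)]),.024);print('pocket corners',r.round(4).tolist(),[(Rm.T@(k[:2]-t)).round(4).tolist() for k in r])
for n,z,uv in(('post',.104,(727,198)),('pivot',.068,(690,271)),('fin',.0965,(672,347))): print(n,'in tray',(Rm.T@(onz(s,c([uv]),z)[0,:2]-t)).round(4))
pickle.dump((a,t),open('tray.pkl','wb'))
E
```

```text
[[ 0.6315 -0.117 ]
 [ 0.5682 -0.1126]
 [ 0.5066 -0.1084]
 [ 0.4465 -0.1042]
 [ 0.6172 -0.3017]
 [ 0.5546 -0.2962]
 [ 0.4928 -0.291 ]
 [ 0.4315 -0.2864]]
tray [ 0.5311 -0.2022] -4.39 res mm [[-0.6, -0.6], [0.9, -0.2], [0.7, 0.3], [-1.1, 0.9], [-0.4, 0.6], [0.3, -0.0], [0.4, -0.6], [-0.2, -0.4]]
groove 0 [ 0.4384 -0.1951] 0.48
groove 1 [ 0.5002 -0.1998] 0.539
groove 2 [ 0.562  -0.2046] 0.598
groove 3 [ 0.6239 -0.2093] 0.658
A [[0.5739, 0.2615], [0.5654, 0.1117]] c [0.5696 0.1866] len 0.1501 ang 86.76
  collars [0.5684 0.1857] 0.0691
B [[0.51, 0.2703], [0.5035, 0.1194]] c [0.5068 0.1949] len 0.1511 ang 87.55
  collars [0.5063 0.1925] 0.0696
stamp [[0.7005, 0.018], [0.7311, -0.006], [0.7027, -0.0415], [0.6713, -0.0203]] [ 0.70140445 -0.01246407]
beaker [[0.39534285 0.01892707 0.055     ]]
post [[ 0.56480916 -0.3514114   0.104     ]] pivot [[ 0.5021554  -0.32622048  0.068     ]] fin [[ 0.43109009 -0.29982348  0.0965    ]]
pocket corners [[0.5483, -0.0347, 0.024], [0.4264, -0.0278, 0.024], [0.4235, -0.0978, 0.024], [0.5436, -0.1034, 0.024]] [[0.0043, 0.1683], [-0.1177, 0.1659], [-0.1153, 0.0958], [0.0049, 0.0994]]
post in tray [ 0.045  -0.1462]
pivot in tray [-0.0194 -0.1259]
fin in tray [-0.0923 -0.105 ]
```

The tray fit is consistent to about 1 mm. The pivot and post readings disagree by about 20 mm in tray y, so I'll check them in the side view.

```bash
python3 - <<'E'
import cv2
i=cv2.imread('pics/side0.png')[115:245,225:385]
i=cv2.resize(i,None,fx=4.5,fy=4.5,interpolation=cv2.INTER_CUBIC)
i=cv2.convertScaleAbs(i,alpha=1.4)
j=cv2.imread('pics/top0.png')[160:250,390:450]
j=cv2.resize(j,None,fx=6.5,fy=6.5,interpolation=cv2.INTER_CUBIC);j=cv2.convertScaleAbs(j,alpha=1.4)
cv2.imwrite('pics/sidec.png',i);cv2.imwrite('pics/topd.png',j)
E
```

```text
(no output)
```

View pics/sidec.png

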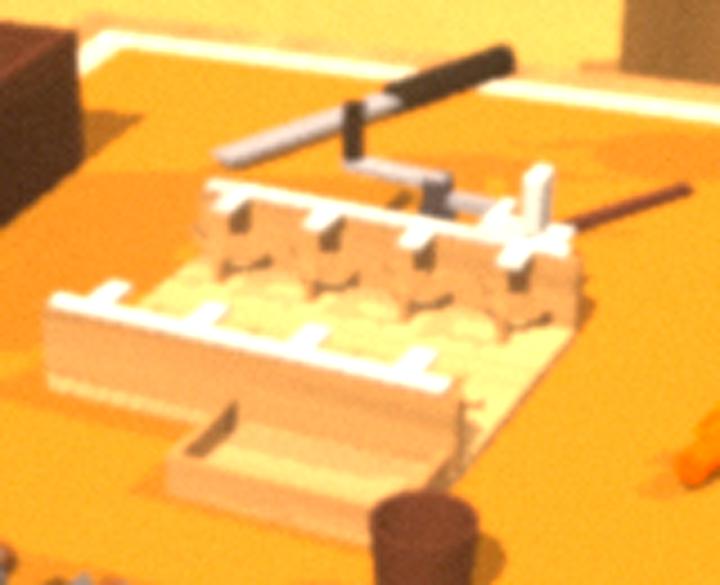

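View pics/topd.png

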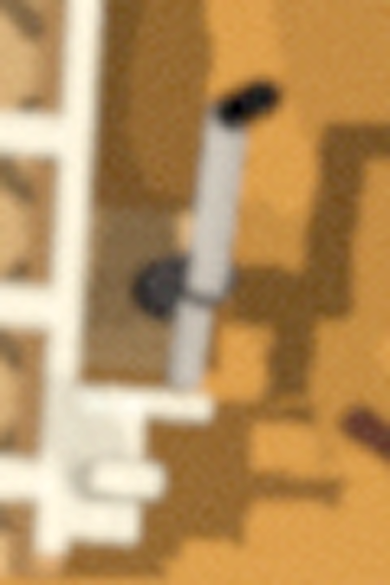

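```bash
python3 - <<'E'
from h import *
import pickle
a,t=pickle.load(open('tray.pkl','rb'));Rm=np.array([[np.cos(a),-np.sin(a)],[np.sin(a),np.cos(a)]])
s=pickle.load(open('top0.pkl','rb'));d=pickle.load(open('side0.pkl','rb'))
ct=lambda p:(np.array(p,float)+.5)/6.5-.5+[390,160]
cs=lambda p:(np.array(p,float)+.5)/4.5-.5+[225,115]
for n,z,p,q in(('posttop',.104,(264,96),(352,105)),('postbot',.068,(232,112),(352,158)),('fin',.0965,(130,482),(538,170)),('pivot',.068,(200,285),(437,182))):
    c1,r1=ray(s,[ct(p)]);c2,r2=ray(d,[cs(q)]);r1=r1[0];r2=r2[0]
    k=np.linalg.lstsq(np.c_[r1,-r2],c2-c1,rcond=None)[0];P=(c1+k[0]*r1+c2+k[1]*r2)/2
    f=lambda P:(Rm.T@(P[:2]-t)*1000).round(1)
    print(n,'tri',P.round(4),f(P),'gap',np.linalg.norm(c1+k[0]*r1-c2-k[1]*r2).round(4),'top@z',f(onz(s,[ct(p)],z)[0]),'side@z',f(onz(d,[cs(q)],z)[0]))
T=lambda x,y:(Rm@[x,y]+t)
print('pred post in top/side px of (x,y)=(41,-145):',T(.041,-.145),T(-.019,-.145),T(-.093,-.112))
E
```

```text
posttop tri [ 0.5643 -0.3506  0.1037] [  44.5 -145.5] gap 0.001 top@z [  43.9 -145.5] side@z [  44.6 -144.5]
postbot tri [ 0.5639 -0.3502  0.0686] [  44.  -145.1] gap 0.0008 top@z [  43.7 -145.4] side@z [  44.9 -146.3]
fin tri [ 0.4312 -0.3015  0.0986] [ -92.  -106.7] gap 0.0014 top@z [ -92.6 -107.5] side@z [ -89.8 -111.2]
pivot tri [ 0.5027 -0.3372  0.0664] [ -18.  -136.8] gap 0.0024 top@z [ -19.3 -136.8] side@z [ -18.3 -132.9]
pred post in top/side px of (x,y)=(41,-145): [ 0.56090082 -0.34990438] [ 0.501077  -0.3453097] [ 0.42982137 -0.30673984]
```

```bash
python3 -m handwheel '[[40,-6.3,-3,0,0],[40,-6.3,-3,0,0],[40,-6.3,-3,0,0],[40,-6.3,-3,0,0],[40,-6.3,-3,0,0],[40,-6.3,-3,0,0],[40,-6.3,-3,0,0],[40,-6.3,-3,0,0]]' 20
python3 -m handwheel '[[0,0,0,-0.14,0],[0,0,0,-0.14,0],[0,0,0,-0.14,0],[0,0,0,-0.14,0],[0,0,0,-0.14,0],[0,0,0,-0.14,0],[0,0,0,-0.14,0],[0,0,0,-0.14,0]]'
python3 -m handwheel '[[0,0,0,-0.14,0],[0,0,0,-0.14,0],[0,0,0,-0.14,0],[0,0,0,-0.14,0],[0,0,0,-0.14,0],[0,0,0,-0.14,0],[0,0,0,-0.14,0],[0,0,0,-0.14,0]]'
python3 -c "
from h import *
go([.564,-.3505,.16],175.6)"
```

```text
clock: 0.9
tcp_pos: [0.5047, -0.387, 0.2463]
ee_rot: [-3.082, -0.604, 0.001]
ft_force: [-0.1, 0.2, 0.1]
width: 0.0438
clock: 1.7
tcp_pos: [0.5034, -0.388, 0.2461]
ee_rot: [-2.284, -2.155, 0.0]
ft_force: [-0.1, -0.6, 0.7]
width: 0.0439
clock: 2.5
tcp_pos: [0.5034, -0.388, 0.2461]
ee_rot: [-0.791, -3.039, -0.001]
ft_force: [-0.4, -0.6, 0.6]
width: 0.0443
 shift [-34.8  62.2  86.1] turn -0.432 | at [ 0.5034 -0.388   0.2461] yaw 150.84 w 44.3 t 2.5 q6 -1.83 F [-0.4 -0.6  0.6]
```

```bash
python3 -m handwheel '[[-11.6,20.7,20,0,0],[-11.6,20.7,20,0,0],[-11.6,20.8,20,0,0],[0,0,0,-0.144,0],[0,0,0,-0.144,0],[0,0,0,-0.144,0],[0,0,0,0,0]]'
python3 -c "
from h import *
go([.564,-.3505,.083],175.6)"
```

```text
clock: 3.2
tcp_pos: [0.5644, -0.3509, 0.186]
ee_rot: [-0.128, -3.138, -0.001]
ft_force: [0.1, 0.3, 0.1]
width: 0.0441
 shift [  0.3   0.3 103. ] turn -0.005 | at [ 0.5644 -0.3509  0.186 ] yaw 175.34 w 44.1 t 3.2 q6 -2.15 F [0.1 0.3 0.1]
```

```bash
python3 -m handwheel '[[0,0,25,0,0],[0,0,25,0,0],[0,0,25,0,0],[0,0,25,0,0],[0,0,0,0,-0.6],[0,0,0,0,-1],[0,0,0,0,-1],[0,0,0,0,-1]]' 15
python3 -m handwheel '[[0,0,0,0,-1],[0,0,0,0,-1]]'
python3 -m handwheel '[[0.43,-7.18,0,0.12,-1],[0.43,-7.18,0,0.12,-1],[0.43,-7.18,0,0.12,-1]]'
python3 -c "
from h import *
go([.564,-.3505,.083],175.6)"
```

```text
clock: 4.0
tcp_pos: [0.5656, -0.3519, 0.0884]
ee_rot: [0.131, 3.137, -0.002]
ft_force: [1.4, 1.8, 0.6]
width: 0.0157
clock: 4.2
tcp_pos: [0.5656, -0.3517, 0.0882]
ee_rot: [0.13, 3.136, -0.002]
ft_force: [0.4, 0.0, 6.5]
width: 0.0139
clock: 4.5
tcp_pos: [0.5585, -0.3719, 0.0881]
ee_rot: [-0.697, -3.063, -0.0]
ft_force: [-4.5, 2.9, 10.6]
width: 0.0133
 shift [ 4.3 21.7  5.1] turn -0.371 | at [ 0.5585 -0.3719  0.0881] yaw 154.37 w 13.3 t 4.5 q6 -1.81 F [-4.5  2.9 10.6]
```

```bash
python3 -m handwheel '[[0.43,-7.18,0,0.12,-1],[0.43,-7.18,0,0.12,-1],[0.43,-7.18,0,0.12,-1],[0.43,-7.18,0,0.12,-1],[0.43,-7.18,0,0.12,-1]]'
python3 -m handwheel '[[0.43,-7.18,0,0.12,-1],[0.43,-7.18,0,0.12,-1],[0.43,-7.18,0,0.12,-1],[0.43,-7.18,0,0.12,-1],[0.43,-7.18,0,0.12,-1],[0,-1.5,0,0.02,-1],[0,0,0,0,-1]]'
python3 -c "
from h import *
go([.4997,-.4057,.083],85.6)"
```

```text
clock: 5.0
tcp_pos: [0.5338, -0.3964, 0.0879]
ee_rot: [-1.57, -2.718, -0.003]
ft_force: [-3.8, 8.0, 12.5]
width: 0.0135
clock: 5.7
tcp_pos: [0.4988, -0.404, 0.0878]
ee_rot: [-2.321, -2.114, -0.003]
ft_force: [0.1, 6.9, 8.8]
width: 0.0135
 shift [-1.6  1.1  4.8] turn -0.016 | at [ 0.4988 -0.404   0.0878] yaw 84.66 w 13.5 t 5.7 q6 -0.7 F [0.1 6.9 8.8]
```

```bash
python3 -m handwheel '[[0,0,0,0,-0.5],[0,0,0,0,0],[0,0,0,0,0],[0,0,-20,0,0],[0,0,-20,0,0],[0,0,-20,0,0]]'
python3 -c "
from h import *
import pickle
a,t=pickle.load(open('tray.pkl','rb'));Rm=np.array([[np.cos(a),-np.sin(a)],[np.sin(a),np.cos(a)]])
p=Rm@[-.092,-.108]+t
go([*p,.07],85.6)"
```

```text
clock: 6.3
tcp_pos: [0.4988, -0.4061, 0.1469]
ee_rot: [-2.321, -2.116, 0.0]
ft_force: [0.1, 0.5, 1.6]
width: 0.0437
 shift [ 96.6 -76.8  77. ] turn -0.015 | at [ 0.4988 -0.4061  0.1469] yaw 84.72 w 43.7 t 6.3 q6 -0.7 F [0.1 0.5 1.6]
```

```bash
python3 -m handwheel '[[32,-26,0,-0.015,0],[32,-26,0,0,0],[32,-25,0,0,0],[0,0,25,0,0],[0,0,25,0,0],[0,0,24,0,0],[0,0,0,0,-0.6],[0,0,0,0,-1]]' 25
python3 -m handwheel '[[0,0,0,0,-1],[0,0,0,0,-1],[0,0,0,0,-1]]'
python3 -c "
from h import *
go([.4314,-.3030,.07],85.6)"
```

```text
clock: 7.1
tcp_pos: [0.43, -0.3041, 0.0726]
ee_rot: [-2.305, -2.133, 0.0]
ft_force: [-0.3, -0.6, -0.5]
width: 0.0316
clock: 7.4
tcp_pos: [0.4308, -0.3047, 0.0737]
ee_rot: [2.304, 2.133, 0.0]
ft_force: [-0.3, -0.7, 3.2]
width: 0.0118
 shift [1.8 0.4 3.7] turn -0.001 | at [ 0.4308 -0.3047  0.0737] yaw 85.57 w 11.8 t 7.4 q6 -0.67 F [-0.3 -0.7  3.2]
```

```bash
python3 -m handwheel '[[0,6,0,0,-1],[0,6,0,0,-1],[0,6,0,0,-1],[0,6,0,0,-1],[0,6,0,0,-1],[0,1.5,0,0,-1],[0,0,0,0,-1]]'
python3 -c "
from h import *
go([.4308,-.3047,.07],85.6)"
```

```text
clock: 8.1
tcp_pos: [0.4607, -0.3072, 0.0737]
ee_rot: [-2.305, -2.135, 0.003]
ft_force: [-6.3, -2.0, 8.0]
width: 0.012
 shift [  0.2 -30.    3.7] turn 0.0 | at [ 0.4607 -0.3072  0.0737] yaw 85.62 w 12.0 t 8.1 q6 -0.63 F [-6.3 -2.   8. ]
```

```bash
python3 -m handwheel '[[0,1.5,0,0,-1],[0,1.5,0,0,-1],[0,0,0,0,-1]]'
python3 -m handwheel '[[0,0,0,0,-0.6],[0,0,0,0,0],[0,0,0,0,0],[0,0,-25,0,0],[0,0,-25,0,0],[0,0,-25,0,0],[0,0,-25,0,0]]'
python3 -c "
from h import *
s=snap('top','top1.png')
i=cv2.imread('pics/top1.png')[95:265,140:460]
cv2.imwrite('pics/top1c.png',cv2.convertScaleAbs(cv2.resize(i,None,fx=2.5,fy=2.5,interpolation=cv2.INTER_CUBIC),alpha=1.4))
go([.569,.1860,.15],87.2)"
```

```text
clock: 8.4
tcp_pos: [0.4607, -0.3072, 0.0736]
ee_rot: [-2.301, -2.133, 0.008]
ft_force: [-14.8, -4.1, 14.3]
width: 0.0116
clock: 9.1
tcp_pos: [0.4649, -0.3064, 0.1736]
ee_rot: [-2.305, -2.135, -0.001]
ft_force: [-0.0, 0.9, 0.7]
width: 0.0439
 shift [500.5  63.9  26.3] turn -0.028 | at [ 0.4669 -0.3081  0.1777] yaw 85.61 w 43.7 t 9.2 q6 -0.63 F [ 1.  -0.9  2.3]
```

View pics/top1c.png

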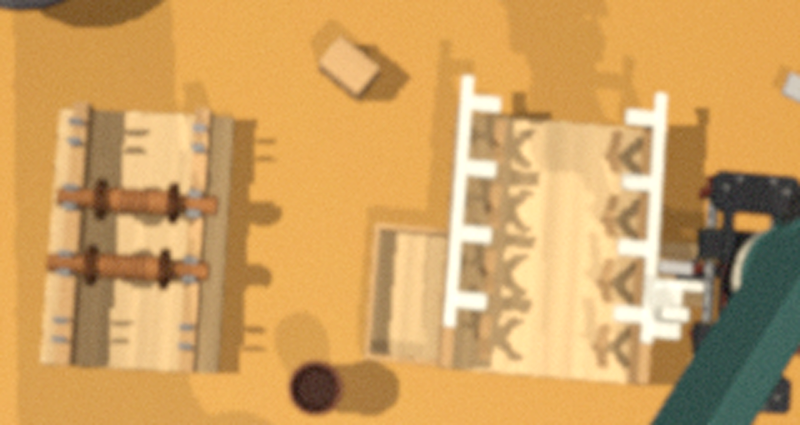

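The picture shows the keeper against its open stop, with teeth midway between the saddles, and the lever swung out. The stamp hasn't moved. Next is roller A.

```bash
python3 -m handwheel '[[25,3,0,-0.01,0],[45,6,0,-0.01,0],[45,6,0,-0.008,0],[45,6,0,0,0],[45,6,0,0,0],[45,6,0,0,0],[45,6,0,0,0],[45,6,0,0,0]]'
python3 -m handwheel '[[45,6,0,0,0],[45,6,0,0,0],[45,6,0,0,0],[25,1,0,0,0],[0,0,0,0,0]]'
python3 -c "
from h import *
go([.569,.1862,.033],87.2)"
```

```text
clock: 9.95
tcp_pos: [0.5283, 0.0325, 0.1726]
ee_rot: [2.275, 2.167, 0.001]
ft_force: [1.3, -0.7, -0.2]
width: 0.0439
clock: 10.45
tcp_pos: [0.5551, 0.1929, 0.1724]
ee_rot: [-2.27, -2.17, -0.002]
ft_force: [-0.0, -0.1, -0.1]
width: 0.0442
 shift [ -6.3  14.1 139.4] turn 0.004 | at [0.5551 0.1929 0.1724] yaw 87.42 w 44.2 t 10.4 q6 0.26 F [-0.  -0.1 -0.1]
```

```bash
python3 -m handwheel '[[-3.1,7,20,0,0],[-3.2,7.1,20,0,0],[0,0,25,0,0],[0,0,25,0,0],[0,0,25,0,0],[0,0,20,0,0],[0,0,4,0,0],[0,0,0,0,0]]'
python3 -m handwheel '[[0,0,0,0,-0.3],[0,0,0,0,-1],[0,0,0,0,-1],[0,0,0,0,-1],[0,0,0,0,-1]]' 50
python3 -c "
from h import *
go([.569,.1862,.033],87.2)"
```

```text
clock: 11.25
tcp_pos: [0.568, 0.1814, 0.0331]
ee_rot: [-2.275, -2.165, 0.002]
ft_force: [-0.5, -0.8, 0.6]
width: 0.044
clock: 11.75
tcp_pos: [0.5684, 0.1824, 0.0347]
ee_rot: [-2.275, -2.166, -0.001]
ft_force: [-2.9, 0.7, 6.3]
width: 0.0227
 shift [3.8 0.4 1.7] turn -0.0 | at [0.5684 0.1824 0.0347] yaw 87.19 w 22.7 t 11.8 q6 0.24 F [-2.9  0.7  6.3]
```

```bash
python3 -m handwheel '[[0,0,-5,0,-1],[0,0,-5,0,-1],[0,0,-5,0,-1],[0,0,-5,0,-1],[0,0,-5,0,-1]]'
python3 -m handwheel '[[0,0,-20,0,-1],[0,0,-25,0,-1],[0,0,-25,0,-1],[0,0,0,0,-1],[0,0,0,0,-1]]'
python3 -c "
from h import *
s=snap('top','top2.png');d=snap('side','side2.png')
i=cv2.imread('pics/top2.png')[95:265,140:460]
cv2.imwrite('pics/top2c.png',cv2.convertScaleAbs(cv2.resize(i,None,fx=2.5,fy=2.5,interpolation=cv2.INTER_CUBIC),alpha=1.4))
go([.562,-.2046,.125],85.6)"
```

```text
clock: 12.25
tcp_pos: [0.5695, 0.1824, 0.0598]
ee_rot: [2.274, 2.166, 0.003]
ft_force: [0.4, -0.4, -0.2]
width: 0.0231
clock: 12.75
tcp_pos: [0.5693, 0.1824, 0.1294]
ee_rot: [2.274, 2.166, 0.003]
ft_force: [0.4, -0.6, -2.1]
width: 0.0231
 shift [-386.5   13.1    2.9] turn 0.028 | at [0.5678 0.1821 0.1278] yaw 87.19 w 23.3 t 12.8 q6 0.24 F [-0.5 -0.2 -0.4]
```

View pics/top2c.png

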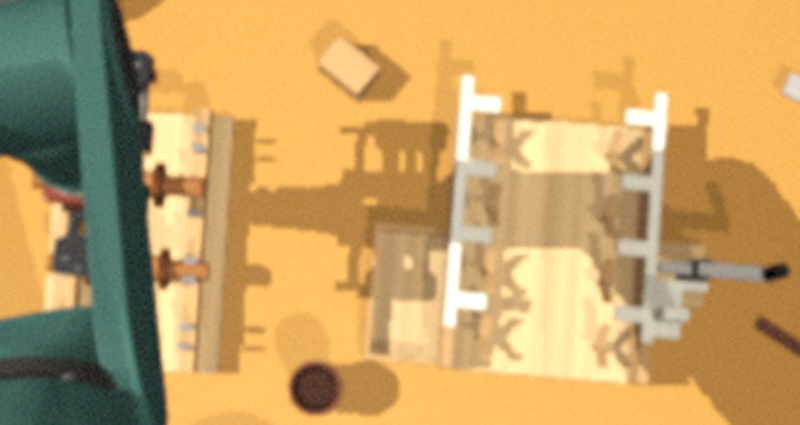

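Roller A is lifted level, with its right end at crop (206,188) and collar at (158,182). The lever is fully out.

```bash
python3 -c "
from h import *
s=snap('top')
c=lambda a:(np.array(a,float)+.5)/2.5-.5+[140,95]
e=onz(s,c([(206,188)]),.147)[0];k=onz(s,c([(159,181)]),.150)[0]
print('end',e,'centre y from end',e[1]+.0749,'collar->',k[1]+.034)
go([.562,-.2046,.125],85.6)"
```

```text
end [0.56552545 0.11201465 0.147     ] centre y from end 0.18691465055164946 collar-> 0.18589623513891979
 shift [-386.5   13.3    2.7] turn 0.028 | at [0.5676 0.182  0.1275] yaw 87.19 w 23.1 t 12.9 q6 0.24 F [-0.4 -0.1 -0.5]
```

```bash
python3 -m handwheel '[[-20,0.7,0,0,-1],[-40,1.4,0,0,-1],[-45,1.6,0,0,-1],[-45,1.6,0,0,-1],[-45,1.6,0,0,-1],[-45,1.6,0,0,-1],[-45,1.6,0,0,-1],[-45,1.6,0,0,-1]]'
python3 -m handwheel '[[-40,1.3,0,0,-1],[-20,0.3,0,0.028,-1],[0,0,0,0,-1],[0,0,0,0,-1]]'
python3 -c "
from h import *
go([.5617,-.2089,.1],85.6)
s=snap('top','top3.png');d=snap('side','side3.png')
i=cv2.imread('pics/top3.png')[95:265,240:460];j=cv2.imread('pics/side3.png')[95:245,225:385]
i=cv2.resize(i,None,fx=1.9,fy=1.9,interpolation=cv2.INTER_CUBIC);j=cv2.resize(j,(380,323),interpolation=cv2.INTER_CUBIC)
cv2.imwrite('pics/c3.png',cv2.convertScaleAbs(np.hstack([i,j]),alpha=1.4))
"
```

```text
clock: 13.7
tcp_pos: [0.5631, -0.1495, 0.1274]
ee_rot: [-2.274, -2.165, 0.001]
ft_force: [1.6, 0.1, -0.4]
width: 0.0236
clock: 14.1
tcp_pos: [0.5619, -0.2075, 0.1275]
ee_rot: [-2.304, -2.132, 0.0]
ft_force: [-0.9, -0.7, -1.4]
width: 0.0227
 shift [-1.5 -0.1 27.5] turn -0.001 | at [ 0.5619 -0.2075  0.1275] yaw 85.55 w 22.7 t 14.1 q6 -0.39 F [-0.9 -0.7 -1.4]
```

View pics/c3.png

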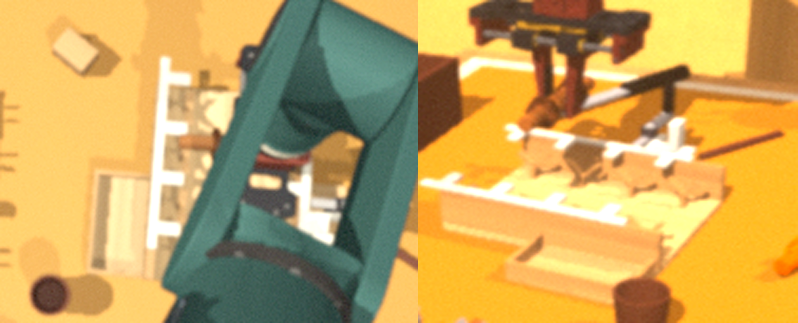

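```bash
python3 -m handwheel '[[-1.4,0,20,0,-1],[0,0,20,0,-1],[0,0,20,0,-1],[0,0,15,0,-1],[0,0,10,0,-1],[0,0,8,0,-1],[0,0,5,0,-1],[0,0,0,0,-1]]'
python3 -m handwheel '[[0,0,2.5,0,-1],[0,0,2,0,-1],[0,0,0,0,-1]]'
python3 -c "
from h import *
go([.5617,-.2089,.0247],85.6)"
```

```text
clock: 15.0
tcp_pos: [0.5625, -0.2089, 0.0303]
ee_rot: [-2.304, -2.134, 0.0]
ft_force: [-0.5, 0.7, -0.1]
width: 0.0226
clock: 15.3
tcp_pos: [0.5628, -0.2096, 0.0264]
ee_rot: [2.305, 2.134, 0.0]
ft_force: [0.4, -0.4, 0.0]
width: 0.0228
 shift [ 0.6 -1.2  1.7] turn -0.0 | at [ 0.5628 -0.2096  0.0264] yaw 85.58 w 22.8 t 15.3 q6 -0.39 F [ 0.4 -0.4  0. ]
```

```bash
python3 -m handwheel '[[0,0,1,0,-1],[0,0,1,0,-1],[0,0,0,0,-1]]'
python3 -m handwheel '[[0,0,0,0,-0.45],[0,0,0,0,-0.35],[0,0,0,0,-0.2],[0,0,0,0,-0.2]]'
python3 -m handwheel '[[0,0,-15,0,-0.2],[0,0,-20,0,0],[0,0,-30,0,0],[0,0,-30,0,0],[0,0,0,0,0]]'
python3 -c "
from h import *
go([.5066,.1937,.15],87.4)"
```

```text
clock: 15.6
tcp_pos: [0.5629, -0.2096, 0.0261]
ee_rot: [2.305, 2.134, 0.0]
ft_force: [-4.9, 2.7, 15.0]
width: 0.0227
clock: 16.0
tcp_pos: [0.5628, -0.2094, 0.024]
ee_rot: [2.305, 2.134, 0.0]
ft_force: [-0.7, -0.3, 0.0]
width: 0.0348
clock: 16.5
tcp_pos: [0.5657, -0.2108, 0.1243]
ee_rot: [2.299, 2.129, 0.005]
ft_force: [0.5, -1.8, 0.4]
width: 0.0439
 shift [398.7 -89.9 -27.7] turn -0.032 | at [ 0.5657 -0.2108  0.1243] yaw 85.59 w 43.9 t 16.5 q6 -0.39 F [ 0.5 -1.8  0.4]
```

```bash
python3 -m handwheel '[[25,-5,-15,-0.01,0],[45,-10,-13,-0.01,0],[45,-10,0,-0.01,0],[45,-10,0,0,0],[45,-10,0,0,0],[45,-10,0,0,0],[45,-10,0,0,0],[45,-10,0,0,0]]'
python3 -m handwheel '[[40,-10,0,0,0],[18,-5,0,0,0],[0,0,0,0,0]]'
python3 -c "
from h import *
s=snap('top','top4.png')
i=cv2.imread('pics/top4.png')[95:265,140:460]
cv2.imwrite('pics/top4c.png',cv2.convertScaleAbs(cv2.resize(i,None,fx=2.5,fy=2.5,interpolation=cv2.INTER_CUBIC),alpha=1.4))
go([.5066,.1937,.033],87.4)"
```

```text
clock: 17.3
tcp_pos: [0.505, 0.1359, 0.1473]
ee_rot: [-2.273, -2.168, -0.0]
ft_force: [0.5, 0.7, 0.1]
width: 0.0439
clock: 17.6
tcp_pos: [0.4925, 0.1951, 0.1471]
ee_rot: [-2.269, -2.172, -0.0]
ft_force: [0.0, -0.7, -0.2]
width: 0.0441
 shift [  0.7  13.7 114.1] turn 0.001 | at [0.493  0.1937 0.1471] yaw 87.46 w 44.0 t 17.6 q6 0.29 F [-0.2 -0.5 -0.8]
```

View pics/top4c.png

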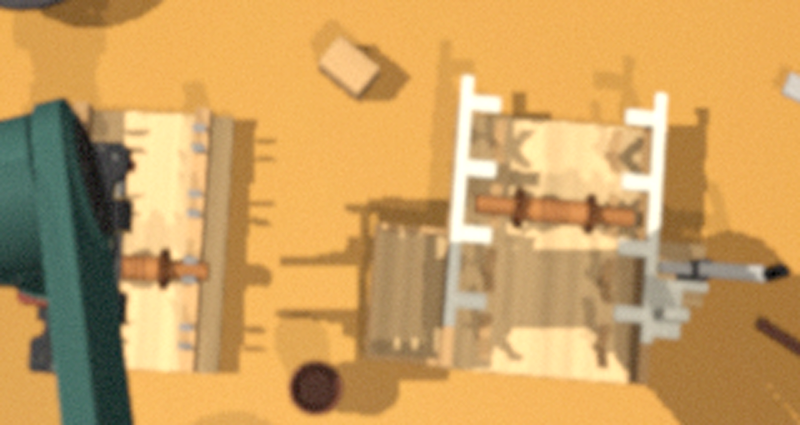

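Roller A lies in groove 2 with its ends at crop (476,203) and (638,216), square to the tray and visibly centred. Now roller B.

```bash
python3 -c "
from h import *
import pickle
s=pickle.load(open('top0.pkl','rb'));a,t=pickle.load(open('tray.pkl','rb'));Rm=np.array([[np.cos(a),-np.sin(a)],[np.sin(a),np.cos(a)]])
c=lambda a:(np.array(a,float)+.5)/2.5-.5+[140,95]
p=onz(s,c([(476,203),(638,216)]),.04)[:,:2];q=(p-t)@Rm;print('roller A tray mm',(q*1000).round(1),(q.mean(0)*1000).round(1))"
python3 -m handwheel '[[0.3,6.8,15,0,0],[0.3,6.8,25,0,0],[0,0,25,0,0],[0,0,25,0,0],[0,0,19,0,0],[0,0,4,0,0],[0,0,0,0,0]]'
python3 -m handwheel '[[0,0,0,0,-0.3],[0,0,0,0,-1],[0,0,0,0,-1],[0,0,0,0,-1],[0,0,0,0,-1]]' 50
python3 -c "
from h import *
go([.5066,.1937,.033],87.4)"
```

```text
roller A tray mm [[ 32.5  73.3]
 [ 32.4 -81.3]] [32.5 -4. ]
clock: 18.35
tcp_pos: [0.5069, 0.1915, 0.033]
ee_rot: [-2.274, -2.166, 0.003]
ft_force: [0.1, -0.6, 0.4]
width: 0.0439
clock: 18.85
tcp_pos: [0.5068, 0.1929, 0.0349]
ee_rot: [-2.273, -2.169, -0.0]
ft_force: [-2.6, -0.7, 6.3]
width: 0.0231
 shift [ 0.8 -0.2  1.9] turn -0.002 | at [0.5068 0.1929 0.0349] yaw 87.31 w 23.1 t 18.9 q6 0.28 F [-2.6 -0.7  6.3]
```

```bash
python3 -m handwheel '[[0,0,-5,0,-1],[0,0,-5,0,-1],[0,0,-5,0,-1],[0,0,-5,0,-1],[0,0,-5,0,-1]]'
python3 -m handwheel '[[0,0,-20,0,-1],[0,0,-25,0,-1],[0,0,-25,0,-1],[0,0,0,0,-1],[0,0,0,0,-1]]'
python3 -c "
from h import *
import pickle
s=snap('top','top5.png');a,t=pickle.load(open('tray.pkl','rb'));Rm=np.array([[np.cos(a),-np.sin(a)],[np.sin(a),np.cos(a)]])
hsv=cv2.cvtColor(s['img'],cv2.COLOR_RGB2HSV);np.save('hsv5.npy',hsv)
for (x,y) in [(362,177),(380,179),(347,177),(376,181),(366,165),(366,190)]: print((x,y),s['img'][y,x],hsv[y,x])
i=s['img'][165:195,320:405][:,:,::-1];b=s['img'][180:220,165:235][:,:,::-1]
i=cv2.resize(i,None,fx=8,fy=8,interpolation=cv2.INTER_CUBIC);b=cv2.resize(b,(680,340),interpolation=cv2.INTER_CUBIC)
cv2.imwrite('pics/c5.png',cv2.convertScaleAbs(np.vstack([i,b]),alpha=1.4))
go([.5002,-.1998,.125],85.6)"
```

```text
clock: 19.35
tcp_pos: [0.5083, 0.193, 0.0603]
ee_rot: [2.272, 2.168, 0.003]
ft_force: [0.7, -0.6, -0.7]
width: 0.0228
clock: 19.85
tcp_pos: [0.5079, 0.1929, 0.13]
ee_rot: [2.272, 2.168, 0.003]
ft_force: [-0.4, 0.5, -0.8]
width: 0.0232
(362, 177) [139  90  53] [ 13 158 139]
(380, 179) [106  69  38] [ 14 164 106]
(347, 177) [91 55 37] [ 10 151  91]
(376, 181) [96 59 37] [ 11 157  96]
(366, 165) [178 149 106] [ 18 103 178]
(366, 190) [153 124  86] [ 17 112 153]
 shift [-392.4   11.6    4. ] turn 0.03 | at [0.5071 0.1927 0.1291] yaw 87.31 w 22.9 t 19.9 q6 0.28 F [-0.6 -1.  -0.8]
```

View pics/c5.png

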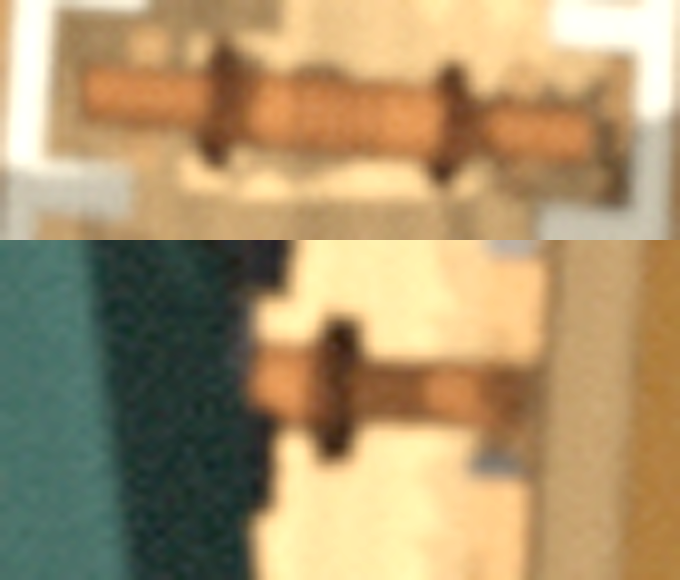

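```bash
python3 -c "
from h import *
import pickle
s=pickle.load(open('top0.pkl','rb'));a,t=pickle.load(open('tray.pkl','rb'));Rm=np.array([[np.cos(a),-np.sin(a)],[np.sin(a),np.cos(a)]])
c=lambda p:(np.array(p,float)+.5)/8-.5+[320,165]
for p,z in(([(82,90),(597,133)],.042),([(222,105),(452,124)],.044)):
  q=(onz(s,c(p),z)[:,:2]-t)@Rm*1000;print(q.round(1),q.mean(0).round(1))
for p,z,o in(((219.6,198.2),.149,.075),((199.8,197.6),.152,.034)):
  w=onz(s,[p],z)[0];print(w, w[1]+o)
# tray centre check by the inner wall edges / rail
"
```

```text
[[ 32.4  74.2]
 [ 31.7 -79.1]] [32.1 -2.4]
[[ 30.9  32.9]
 [ 30.7 -35.4]] [30.8 -1.2]
[0.50448413 0.11645286 0.149     ] 0.19145285971914647
[0.50541822 0.1580695  0.152     ] 0.19206949852235866
```

```bash
python3 -m handwheel '[[-20,0.6,0,0,-1],[-40,1.2,0,0,-1],[-45,1.4,0,0,-1],[-45,1.4,0,0,-1],[-45,1.4,0,0,-1],[-45,1.4,0,0,-1],[-45,1.4,0,0,-1],[-45,1.4,0,0,-1]]'
python3 -m handwheel '[[-40,1.2,0,0,-1],[-21.5,0.3,0,0.03,-1],[0,0,0,0,-1],[0,0,0,0,-1]]'
python3 -c "
from h import *
go([.5002,-.199,.0263],85.6)"
```

```text
clock: 20.7
tcp_pos: [0.5007, -0.1388, 0.1279]
ee_rot: [-2.272, -2.167, 0.001]
ft_force: [0.8, -0.2, -1.2]
width: 0.023
clock: 21.1
tcp_pos: [0.4995, -0.1983, 0.128]
ee_rot: [-2.304, -2.131, 0.001]
ft_force: [-0.4, -0.0, -0.3]
width: 0.0231
 shift [ -0.8   1.  101.7] turn -0.001 | at [ 0.4995 -0.1983  0.128 ] yaw 85.54 w 23.1 t 21.1 q6 -0.43 F [-0.4 -0.  -0.3]
```

```bash
python3 -m handwheel '[[-0.8,0.8,20,0,-1],[0,0,20,0,-1],[0,0,20,0,-1],[0,0,15,0,-1],[0,0,10,0,-1],[0,0,8,0,-1],[0,0,5,0,-1],[0,0,0,0,-1]]'
python3 -m handwheel '[[0,0,2.5,0,-1],[0,0,1.5,0,-1],[0,0,0,0,-1]]'
python3 -c "
from h import *
go([.5002,-.199,.0263],85.6)"
```

```text
clock: 21.9
tcp_pos: [0.501, -0.1993, 0.0308]
ee_rot: [-2.304, -2.134, 0.0]
ft_force: [-0.1, 0.2, -0.8]
width: 0.0233
clock: 22.2
tcp_pos: [0.5013, -0.1999, 0.0273]
ee_rot: [2.305, 2.134, 0.0]
ft_force: [0.3, 0.4, -0.2]
width: 0.0233
 shift [ 0.8 -1.2  1. ] turn -0.0 | at [ 0.5013 -0.1999  0.0273] yaw 85.58 w 23.3 t 22.2 q6 -0.43 F [ 0.3  0.4 -0.2]
```

```bash
python3 -m handwheel '[[0,0,1.3,0,-1],[0,0,0.9,0,-1],[0,0,0,0,-1]]'
python3 -m handwheel '[[0,0,0,0,-0.45],[0,0,0,0,-0.35],[0,0,0,0,-0.2],[0,0,0,0,-0.2]]'
python3 -m handwheel '[[0,0,-15,0,-0.2],[0,0,-20,0,0],[0,0,-30,0,0],[0,0,-30,0,0],[0,0,0,0,0]]'
python3 -c "
from h import *
go([.4605,-.3060,.15],85.6)"
```

```text
clock: 22.5
tcp_pos: [0.5013, -0.1999, 0.0263]
ee_rot: [2.305, 2.134, 0.0]
ft_force: [-2.6, 1.7, 14.0]
width: 0.0232
clock: 22.9
tcp_pos: [0.5013, -0.1998, 0.0249]
ee_rot: [2.305, 2.134, 0.0]
ft_force: [-0.1, 0.2, -0.2]
width: 0.0354
clock: 23.4
tcp_pos: [0.5039, -0.2011, 0.1235]
ee_rot: [2.3, 2.13, 0.004]
ft_force: [0.9, -0.8, -0.2]
width: 0.0441
 shift [-108.   -35.   -26.4] turn -0.0 | at [ 0.5039 -0.2011  0.1235] yaw 85.59 w 44.1 t 23.4 q6 -0.43 F [ 0.9 -0.8 -0.2]
```

```bash
python3 -m handwheel '[[-36,-11.6,-10,0,0],[-36,-11.6,-10,0,0],[-36,-11.6,-5,0,0],[0,0,0,0,0]]'
python3 -c "
from h import *
s=snap('top','top6.png')
i=cv2.imread('pics/top6.png')[150:240,310:420]
cv2.imwrite('pics/c6.png',cv2.convertScaleAbs(cv2.resize(i,None,fx=6,fy=6,interpolation=cv2.INTER_CUBIC),alpha=1.4))
go([.4608,-.3072,.0725],85.6)"
```

```text
clock: 23.8
tcp_pos: [0.4575, -0.3089, 0.145]
ee_rot: [2.307, 2.129, -0.002]
ft_force: [0.4, 0.5, 0.5]
width: 0.0437
 shift [-0.4  3.3 72. ] turn -0.004 | at [ 0.4576 -0.3065  0.1445] yaw 85.39 w 44.1 t 23.9 q6 -0.64 F [-0.2 -0.2 -0.7]
```

View pics/c6.png

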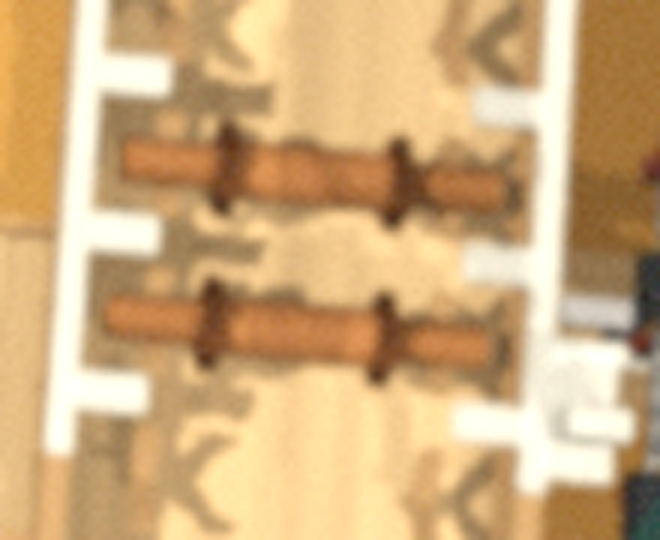

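Both rollers are seated between the teeth, parallel and, after parallax correction, centred in the tray. Closing the keeper now.

```bash
python3 -m handwheel '[[-0.4,3.3,22,0,0],[0,0,25,0,0],[0,0,25,0,0],[0,0,0,0,0],[0,0,0,0,-0.6],[0,0,0,0,-1],[0,0,0,0,-1],[0,0,0,0,-1]]' 25
python3 -m handwheel '[[0,0,0,0,-1],[0,0,0,0,-1]]'
python3 -m handwheel '[[0,-6,0,0,-1],[0,-6,0,0,-1],[0,-6,0,0,-1],[0,-6,0,0,-1],[0,-5,0,0,-1],[0,0,0,0,-1]]'
python3 -m handwheel '[[0,-2,0,0,-1],[0,-1,0,0,-1],[0,-1,0,0,-1],[0,0,0,0,-1]]'
python3 -c "
from h import *
go([.4303,-.3047,.0725],85.6)"
```

```text
clock: 24.65
tcp_pos: [0.4621, -0.3058, 0.074]
ee_rot: [2.304, 2.133, 0.0]
ft_force: [-0.4, 0.9, 0.7]
width: 0.0154
clock: 24.85
tcp_pos: [0.4608, -0.3056, 0.0738]
ee_rot: [-2.305, -2.134, 0.001]
ft_force: [-5.2, -0.9, 4.8]
width: 0.012
clock: 25.45
tcp_pos: [0.432, -0.3032, 0.0737]
ee_rot: [2.305, 2.133, 0.0]
ft_force: [-0.8, 1.6, 8.0]
width: 0.0121
clock: 25.85
tcp_pos: [0.4298, -0.3031, 0.0737]
ee_rot: [2.304, 2.131, 0.003]
ft_force: [5.4, 3.8, 4.8]
width: 0.0116
 shift [-1.6  0.6  1.2] turn -0.001 | at [ 0.4298 -0.3031  0.0737] yaw 85.53 w 11.6 t 25.9 q6 -0.67 F [5.4 3.8 4.8]
```

```bash
python3 -m handwheel '[[0,-1.5,0,0,-1],[0,-1,0,0,-1],[0,0,0,0,-1]]'
python3 -m handwheel '[[0,0,0,0,-0.6],[0,0,0,0,0],[0,0,0,0,0],[0,0,-25,0,0],[0,0,-25,0,0],[0,0,-25,0,0],[0,0,0,0,0]]'
python3 -c "
from h import *
go([.4988,-.4055,.0878],84.7)"
```

```text
clock: 26.15
tcp_pos: [0.4297, -0.3031, 0.0738]
ee_rot: [2.303, 2.128, 0.007]
ft_force: [14.6, 5.8, -0.9]
width: 0.0121
clock: 26.85
tcp_pos: [0.427, -0.3042, 0.1506]
ee_rot: [2.302, 2.131, -0.0]
ft_force: [-0.6, -1.3, 1.1]
width: 0.0439
 shift [-95.3  79.2  63.4] turn 0.015 | at [ 0.427  -0.3042  0.1506] yaw 85.58 w 43.9 t 26.9 q6 -0.67 F [-0.6 -1.3  1.1]
```

```bash
python3 -m handwheel '[[-32,26.4,0,0.015,0],[-32,26.4,0,0,0],[-31.3,26.4,0,0,0],[0,0,20,0,0],[0,0,22,0,0],[0,0,22,0,0],[0,0,0,0,0],[0,0,0,0,-0.6]]' 15
python3 -m handwheel '[[0,0,0,0,-1],[0,0,0,0,-1],[0,0,0,0,-1],[0,0,0,0,-1]]'
python3 -m handwheel '[[0.43,7.18,0,-0.12,-1],[0.43,7.18,0,-0.12,-1],[0.43,7.18,0,-0.12,-1],[0.43,7.18,0,-0.12,-1]]'
python3 -c "
from h import *
go([.564,-.3505,.0878],175.6)"
```

```text
clock: 27.65
tcp_pos: [0.4957, -0.4039, 0.0829]
ee_rot: [-2.319, -2.115, 0.0]
ft_force: [0.1, -0.4, -0.4]
width: 0.0387
clock: 28.05
tcp_pos: [0.4984, -0.4052, 0.0851]
ee_rot: [2.319, 2.114, 0.002]
ft_force: [4.2, 1.4, 1.2]
width: 0.0132
clock: 28.45
tcp_pos: [0.5258, -0.4015, 0.0851]
ee_rot: [1.744, 2.61, -0.002]
ft_force: [-0.5, -2.5, 2.3]
width: 0.0134
 shift [32.5 54.8 -2.8] turn -1.101 | at [ 0.5258 -0.4015  0.0851] yaw 112.5 w 13.4 t 28.4 q6 -1.15 F [-0.5 -2.5  2.3]
```

```bash
python3 -m handwheel '[[0.43,7.18,0,-0.12,-1],[0.43,7.18,0,-0.12,-1],[0.43,7.18,0,-0.12,-1],[0.43,7.18,0,-0.12,-1],[0.43,7.18,0,-0.12,-1]]'
python3 -m handwheel '[[0.43,7.18,0,-0.12,-1],[0.43,7.18,0,-0.12,-1],[0.43,7.18,0,-0.12,-1],[0.43,7.18,0,-0.12,-1],[0,0,0,0,-1]]'
python3 -c "
from h import *
go([.5652,-.3510,.0878],175.6)"
```

```text
clock: 28.95
tcp_pos: [0.5547, -0.38, 0.0852]
ee_rot: [0.894, 3.006, -0.005]
ft_force: [3.9, -4.0, -1.4]
width: 0.0136
clock: 29.45
tcp_pos: [0.5667, -0.3523, 0.0853]
ee_rot: [0.155, 3.129, -0.006]
ft_force: [11.3, -2.1, -5.9]
width: 0.0131
 shift [ 1.6  1.1 -2.5] turn -0.022 | at [ 0.5667 -0.3523  0.0853] yaw 174.32 w 13.1 t 29.4 q6 -2.13 F [11.3 -2.1 -5.9]
```

```bash
python3 -m handwheel '[[1.5,1.5,0,-0.022,-1],[0,1.5,0,0,-1],[0,1,0,0,-1],[0,0,0,0,-1]]'
python3 -c "
from h import *
go([.5656,-.3517,.0878],175.6)"
python3 -m handwheel '[[0,1.5,0,0,-1],[0,1,0,0,-1],[0,0,0,0,-1]]'
```

```text
clock: 29.85
tcp_pos: [0.5667, -0.3499, 0.0855]
ee_rot: [0.127, 3.127, -0.009]
ft_force: [13.2, -5.4, -6.6]
width: 0.0136
 shift [ 0.9 -1.9 -2.3] turn -0.004 | at [ 0.5667 -0.3499  0.0855] yaw 175.37 w 13.6 t 29.9 q6 -2.15 F [13.2 -5.4 -6.6]
clock: 30.15
tcp_pos: [0.5667, -0.3474, 0.0857]
ee_rot: [0.127, 3.128, -0.009]
ft_force: [12.0, -4.4, -6.2]
width: 0.0136
```

```bash
python3 -m handwheel '[[0.8,-2,0,0,-1],[0,-2,0,0,-1],[0,0,0,0,-1]]'
python3 -m handwheel '[[0,0,0,0,-0.6],[0,0,0,0,0],[0,0,0,0,0],[0,0,-25,0,0],[0,0,-25,0,0],[0,0,-25,0,0],[-40,0,0,0,0],[-40,0,0,0,0]]'
python3 -m handwheel '[[-40,0,-20,0,0],[-40,0,-20,0,0],[-40,0,-20,0,0],[0,0,0,0,0]]'
python3 -c "
from h import *
s=snap('top','top7.png')
i=cv2.imread('pics/top7.png')[160:250,310:450]
cv2.imwrite('pics/c7.png',cv2.convertScaleAbs(cv2.resize(i,None,fx=5.5,fy=5.5,interpolation=cv2.INTER_CUBIC),alpha=1.4))
go([.7014,-.0125,.2],0)"
```

```text
clock: 30.45
tcp_pos: [0.5661, -0.3501, 0.0857]
ee_rot: [0.128, 3.127, -0.006]
ft_force: [14.2, -0.5, -5.2]
width: 0.0133
clock: 31.25
tcp_pos: [0.6397, -0.3553, 0.1608]
ee_rot: [0.129, 3.138, -0.001]
ft_force: [1.0, -1.3, -0.4]
width: 0.0436
clock: 31.65
tcp_pos: [0.7647, -0.3648, 0.2219]
ee_rot: [0.124, 3.132, -0.005]
ft_force: [-0.0, -0.5, 0.3]
width: 0.044
 shift [ 87.9 346.2  19.1] turn 3.062 | at [ 0.7614 -0.3645  0.2198] yaw 175.45 w 43.9 t 31.7 q6 -2.02 F [-0.  -0.  -1.8]
```

View pics/c7.png

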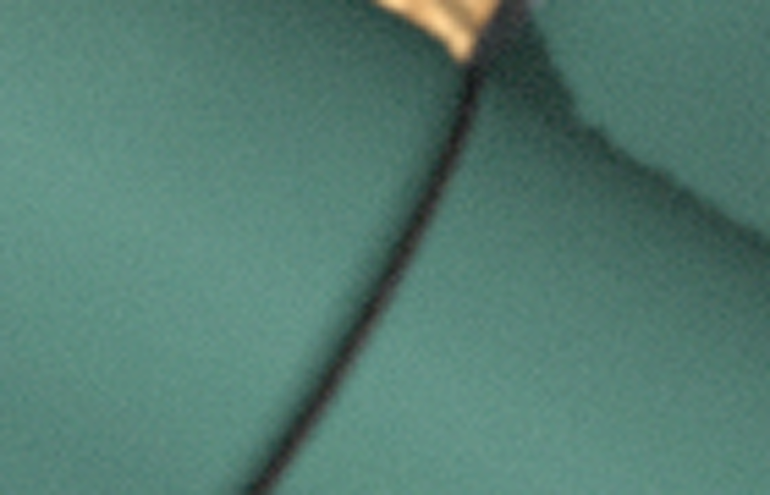

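The arm hides the tray from here, but the stamp should be in clear view, so I'll measure it in this same picture.

```bash
python3 - <<'E'
from h import *
import pickle
s=pickle.load(open('top0.pkl','rb'));im=cv2.cvtColor(cv2.imread('pics/top7.png'),cv2.COLOR_BGR2RGB)
hsv=cv2.cvtColor(im,cv2.COLOR_RGB2HSV)
print(hsv[116:128:3,266:296:3].tolist())
sat=hsv[...,1].copy();v=hsv[...,2]
m=((sat<140)&(v>110)).astype(np.uint8);m[:,:255]=0;m[:,305:]=0;m[:100]=0;m[140:]=0
cs=cv2.findContours(m,cv2.RETR_EXTERNAL,cv2.CHAIN_APPROX_NONE)[0]
c=max(cs,key=cv2.contourArea);r=cv2.minAreaRect(c);b=cv2.boxPoints(r);print(cv2.contourArea(c),r)
w=onz(s,b,.034)[:,:2];print(w.round(4).tolist(),'c',w.mean(0).round(4));e=np.diff(np.r_[w,w[:1]],axis=0);print(np.hypot(*e.T)*1000,np.degrees(np.arctan2(e[:,1],e[:,0])))
E
```

```text
[[[17, 159, 170], [18, 160, 175], [18, 156, 186], [18, 156, 185], [18, 153, 187], [18, 160, 185], [17, 155, 186], [18, 155, 186], [18, 157, 185], [18, 156, 186]], [[18, 161, 168], [17, 163, 167], [17, 156, 175], [18, 156, 185], [18, 161, 185], [18, 155, 187], [18, 155, 188], [18, 159, 185], [17, 155, 188], [18, 157, 185]], [[17, 158, 169], [17, 130, 180], [18, 145, 165], [18, 162, 172], [18, 157, 185], [18, 161, 184], [18, 157, 185], [18, 157, 185], [18, 155, 186], [17, 157, 185]], [[17, 130, 181], [17, 116, 189], [17, 119, 184], [16, 142, 147], [17, 161, 133], [17, 163, 144], [18, 162, 170], [18, 156, 186], [18, 154, 185], [18, 109, 122]]]
265.0 ((272.06939697265625, 132.9116668701172), (22.241575241088867, 15.838696479797363), 38.1572265625)
[[0.6751, 0.0381], [0.7057, 0.0148], [0.6721, -0.027], [0.6418, -0.0037]] c [0.6737 0.0056]
[38.42075838 53.61770149 38.31288899 53.44419575] [ -37.34005313 -128.67768587  142.40403072   51.43405287]
```

The stamp has been knocked to about (272,133). I'll re-measure it without the mask cut-off.

```bash
python3 - <<'E'
from h import *
s=snap('top')
hsv=cv2.cvtColor(s['img'],cv2.COLOR_RGB2HSV);m=((hsv[...,1]<140)&(hsv[...,2]>110)).astype(np.uint8)
m[:,:250]=0;m[:,310:]=0;m[:100]=0;m[165:]=0
c=max(cv2.findContours(m,cv2.RETR_EXTERNAL,cv2.CHAIN_APPROX_NONE)[0],key=cv2.contourArea);r=cv2.minAreaRect(c);b=cv2.boxPoints(r);print(cv2.contourArea(c),r)
w=onz(s,b,.034)[:,:2];print(w.round(4).tolist(),'c',w.mean(0).round(4));e=np.diff(np.r_[w,w[:1]],axis=0);print(np.hypot(*e.T)*1000,np.degrees(np.arctan2(e[:,1],e[:,0])))
go([*w.mean(0),.2],52)
E
```

```text
311.0 ((272.43902587890625, 132.95123291015625), (21.864328384399414, 16.86676597595215), 38.65980529785156)
[[0.674, 0.0376], [0.7063, 0.0125], [0.673, -0.0283], [0.6409, -0.0032]] c [0.6736 0.0047]
[40.90912462 52.72040144 40.79483493 52.53956566] [ -37.84533506 -129.18851376  141.90422637   50.93195471]
 shift [114.8 360.8  18.4] turn 2.154 | at [ 0.7591 -0.3642  0.2183] yaw 175.4 w 44.0 t 31.8 q6 -2.02 F [-0.5  0.5  0.1]
```

```bash
python3 -m handwheel '[[14.3,45,2,0,0.6],[14.3,45,2,0,0.6],[14.3,45,2,0,0.6],[14.3,45,2,0,0.6],[14.3,45,2,0,0.6],[14.3,45,2,0,0.6],[14.3,45,2,0,0.6],[14.3,45,2,0,0.6]]'
python3 -m handwheel '[[0,0,0,0.1346,0.6],[0,0,0,0.1346,0.6],[0,0,0,0.1346,0.6],[0,0,0,0.1346,0.6],[0,0,0,0.1346,0.6],[0,0,0,0.1346,0.6],[0,0,0,0.1346,0.6],[0,0,0,0.1346,0.6]]'
python3 -m handwheel '[[0,0,0,0.1346,0.6],[0,0,0,0.1346,0.6],[0,0,0,0.1346,0.6],[0,0,0,0.1346,0.6],[0,0,0,0.1346,0.6],[0,0,0,0.1346,0.6],[0,0,0,0.1346,0.6],[0,0,0,0.1346,0.6]]'
python3 - <<'E'
from h import *
go([.677,.0045,.012],52)
s=snap('top','top8.png');d=snap('side','side8.png')
i=cv2.imread('pics/top8.png')[95:265,300:460];j=cv2.imread('pics/side8.png')[115:245,165:385]
cv2.imwrite('pics/c8.png',cv2.convertScaleAbs(np.hstack([cv2.resize(i,(376,400),interpolation=cv2.INTER_CUBIC),cv2.resize(j,(420,400),interpolation=cv2.INTER_CUBIC)]),alpha=1.3))
E
```

```text
clock: 32.55
tcp_pos: [0.6703, 0.0047, 0.2018]
ee_rot: [-0.129, -3.135, 0.0]
ft_force: [1.1, -0.7, 0.2]
width: 0.0703
clock: 33.35
tcp_pos: [0.6709, 0.0029, 0.2018]
ee_rot: [-1.725, -2.622, 0.003]
ft_force: [-0.7, 0.1, 0.1]
width: 0.0704
clock: 34.15
tcp_pos: [0.671, 0.0029, 0.2017]
ee_rot: [-2.827, -1.367, 0.006]
ft_force: [0.4, 0.3, 0.3]
width: 0.0704
 shift [  5.5   4.3 189.7] turn -0.007 | at [0.671  0.0029 0.2017] yaw 51.6 w 70.4 t 34.1 q6 0.57 F [0.4 0.3 0.3]
```

View pics/c8.png

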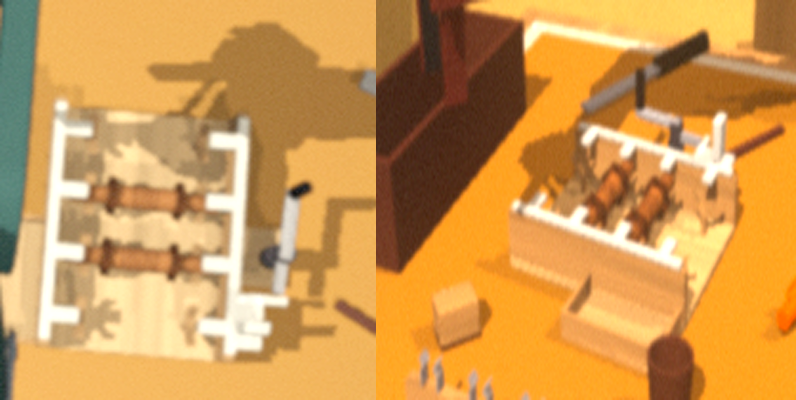

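The keeper teeth lie over both rollers' ends and the lever arm is back along the tray, with its post at c8 (303,187). I'll compare the lever's post with the start picture by mask, then grasp the stamp.

```bash
python3 - <<'E'
import cv2,numpy as np
for f in('top0','top8'):
    i=cv2.imread(f'pics/{f}.png')[165:190,415:440].max(2);y,x=np.nonzero(i<45);print(f,len(x),x.mean()+415,y.mean()+165)
E
python3 -m handwheel '[[2.7,2.1,25,0,0.6],[2.8,2.2,40,0,0.6],[0,0,40,0,0.6],[0,0,30,0,0.6],[0,0,25,0,0.6],[0,0,20,0,0.6],[0,0,8,0,0.6],[0,0,0,0,0.6]]' 30
python3 -m handwheel '[[0,0,0,0,0.2],[0,0,0,0,-0.3],[0,0,0,0,-1],[0,0,0,0,-1],[0,0,0,0,-1],[0,0,0,0,-1]]'
python3 -c "
from h import *
go([.677,.0045,.012],52)"
```

```text
top0 22 427.40909090909093 175.6818181818182
top8 17 427.0 175.58823529411765
clock: 35.05
tcp_pos: [0.6788, 0.0052, 0.0136]
ee_rot: [-2.821, -1.378, 0.005]
ft_force: [-1.2, -0.2, 0.4]
width: 0.0699
clock: 35.65
tcp_pos: [0.6809, 0.0056, 0.0155]
ee_rot: [-2.824, -1.377, -0.0]
ft_force: [-1.8, 1.8, 4.4]
width: 0.0343
 shift [-3.2 -2.4  3.5] turn -0.0 | at [0.6809 0.0056 0.0155] yaw 51.99 w 34.3 t 35.6 q6 0.57 F [-1.8  1.8  4.4]
```

```bash
python3 -m handwheel '[[0,0,-10,0,-1],[0,0,-25,0,-1],[0,0,-35,0,-1],[0,0,-40,0,-1],[0,0,-20,-0.14,-1],[0,0,0,-0.14,-1],[0,0,0,-0.15,-1],[0,0,0,-0.148,-1]]' 40
python3 -m handwheel '[[0,0,0,-0.008,-1],[0,0,0,0,-1]]'
python3 - <<'E'
from h import *
import pickle
a,t=pickle.load(open('tray.pkl','rb'));Rm=np.array([[np.cos(a),-np.sin(a)],[np.sin(a),np.cos(a)]])
p=Rm@[-.056,.130]+t;print(p)
go([*p,.12],85.6)
s=snap('top','top9.png');d=snap('side','side9.png')
E
```

```text
clock: 36.45
tcp_pos: [0.6812, 0.0052, 0.1459]
ee_rot: [2.307, 2.131, 0.001]
ft_force: [-0.8, -0.6, -0.7]
width: 0.0337
clock: 36.65
tcp_pos: [0.6811, 0.0053, 0.1452]
ee_rot: [2.31, 2.129, 0.0]
ft_force: [0.7, -0.0, -1.1]
width: 0.0335
[ 0.48524458 -0.06828383]
 shift [ -89.2 -189.2   25.1] turn -0.004 | at [0.6811 0.0053 0.1452] yaw 85.35 w 33.5 t 36.6 q6 -0.01 F [ 0.7 -0.  -1.1]
```

```bash
python3 -m handwheel '[[-14.8,-31.5,0,0,-1],[-14.8,-31.5,0,0,-1],[-14.8,-31.5,0,0,-1],[-14.9,-31.5,0,0,-1],[-14.9,-31.6,0,0,-1],[-15,-31.6,0,-0.004,-1],[0,0,0,0,-1],[0,0,0,0,-1]]'
python3 -m handwheel '[[0,0,25,0,-1],[0,0,25,0,-1],[0,0,0,0,-1]]'
python3 - <<'E'
from h import *
go([.48524,-.06828,.022],85.6)
d=snap('side','side10.png');s=snap('top','top10.png')
i=cv2.imread('pics/top10.png')[180:270,250:360];j=cv2.imread('pics/side10.png')[140:260,225:385]
cv2.imwrite('pics/c10.png',cv2.convertScaleAbs(np.hstack([cv2.resize(i,(330,400),interpolation=cv2.INTER_CUBIC),cv2.resize(j,(470,400),interpolation=cv2.INTER_CUBIC)]),alpha=1.3))
E
```

```text
clock: 37.55
tcp_pos: [0.4855, -0.0691, 0.1454]
ee_rot: [2.304, 2.135, 0.001]
ft_force: [-0.0, 0.1, -0.7]
width: 0.0337
clock: 37.85
tcp_pos: [0.485, -0.0682, 0.0928]
ee_rot: [-2.3, -2.135, 0.003]
ft_force: [-0.4, 0.7, -0.5]
width: 0.0339
 shift [-0.2  0.5 70.8] turn 0.003 | at [ 0.485  -0.0682  0.0928] yaw 85.76 w 33.9 t 37.9 q6 -0.21 F [-0.4  0.7 -0.5]
```

View pics/c10.png

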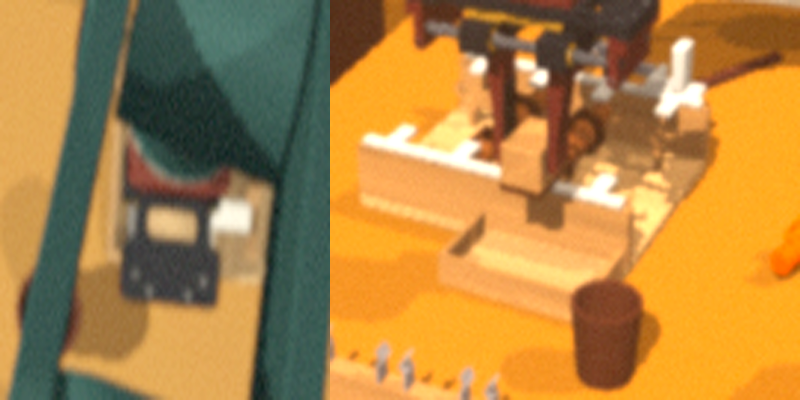

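```bash
python3 - <<'E'
from h import *
import pickle
a,t=pickle.load(open('tray.pkl','rb'));Rm=np.array([[np.cos(a),-np.sin(a)],[np.sin(a),np.cos(a)]])
d=pickle.load(open('side0.pkl','rb'))
f=lambda p:((np.array(p,float)-[330,0])/[2.9375,3.3333]+[225,140])
for n,p,z in(('near bottom edge',[(502,182),(542,194)],.077),('near top edge',[(503,125),(545,134)],.111),('pocket outer wall top',[(440,258),(577,300)],.024)):
    w=onz(d,f(p),z)[:,:2];print(n,((w-t)@Rm*1000).round(1))
E
```

```text
near bottom edge [[-36.  138.5]
 [-71.1 140.9]]
near top edge [[-28.6 121.4]
 [-63.8 120.2]]
pocket outer wall top [[   3.   170.4]
 [-115.6  173.7]]
```

```bash
python3 - <<'E'
from h import *
import pickle
a,t=pickle.load(open('tray.pkl','rb'));Rm=np.array([[np.cos(a),-np.sin(a)],[np.sin(a),np.cos(a)]])
d=pickle.load(open('side0.pkl','rb'));im=cv2.imread('pics/side10.png')
W=lambda x,y,z:[*(Rm@[x,y]+t),z]
for n,p in(('top far',(-.056,.105,.111)),('top near',(-.056,.155,.111)),('bot near',(-.056,.155,.077)),('botnearL',(-.039,.155,.077)),('botnearR',(-.073,.155,.077)),('rail',(-.056,.092,.0585))):print(n,proj(d,W(*p)).round(1))
for c in(288,291,294,297):print(c,[(r,*im[r,c].tolist()) for r in range(172,212)][::1] if c==291 else im[172:212,c,2].tolist())
E
```

```text
top far [[297.9 176.9]]
top near [[288.3 185.8]]
bot near [[288.3 199.5]]
botnearL [[281.5 198. ]]
botnearR [[295.3 201.1]]
rail [[300.1 195. ]]
288 [86, 87, 83, 78, 75, 90, 129, 171, 189, 189, 192, 197, 207, 198, 186, 185, 186, 189, 188, 192, 191, 190, 186, 172, 136, 120, 154, 175, 180, 186, 188, 193, 200, 193, 197, 193, 194, 192, 200, 210]
291 [(172, 27, 57, 104), (173, 32, 65, 117), (174, 31, 70, 125), (175, 42, 87, 143), (176, 61, 114, 174), (177, 67, 133, 200), (178, 76, 145, 214), (179, 77, 145, 212), (180, 72, 135, 202), (181, 67, 132, 194), (182, 72, 134, 197), (183, 71, 135, 197), (184, 72, 136, 200), (185, 74, 139, 203), (186, 69, 130, 194), (187, 65, 126, 186), (188, 68, 128, 188), (189, 67, 128, 193), (190, 68, 131, 192), (191, 67, 132, 193), (192, 67, 126, 189), (193, 67, 125, 190), (194, 67, 126, 188), (195, 64, 122, 180), (196, 54, 106, 160), (197, 38, 75, 121), (198, 35, 69, 114), (199, 48, 92, 144), (200, 51, 104, 155), (201, 57, 107, 160), (202, 55, 106, 162), (203, 58, 107, 165), (204, 57, 114, 171), (205, 62, 116, 172), (206, 60, 114, 172), (207, 65, 124, 186), (208, 70, 133, 193), (209, 72, 133, 195), (210, 70, 133, 195), (211, 79, 142, 203)]
294 [65, 68, 101, 161, 200, 216, 219, 216, 204, 197, 197, 198, 201, 206, 199, 191, 195, 195, 192, 192, 190, 186, 186, 186, 183, 151, 111, 95, 98, 100, 103, 105, 108, 112, 127, 172, 194, 193, 194, 195]
297 [90, 90, 98, 133, 191, 213, 216, 211, 204, 196, 194, 194, 180, 154, 130, 120, 121, 123, 125, 129, 132, 129, 132, 131, 126, 105, 92, 93, 100, 103, 100, 103, 103, 108, 114, 138, 172, 191, 194, 193]
```

```bash
python3 -m handwheel '[[3.5,0,15,0,-1],[0,0,20,0,-1],[0,0,15,0,-1],[0,0,10,0,-1],[0,0,6,0,-1],[0,0,0,0,-1]]'
python3 -m handwheel '[[0,0,3,0,-1],[0,0,1.5,0,-1],[0,0,0,0,-1]]'
```

```text
clock: 38.55
tcp_pos: [0.486, -0.0654, 0.029]
ee_rot: [-2.302, -2.138, -0.0]
ft_force: [0.5, -0.2, -1.6]
width: 0.0336
clock: 38.85
tcp_pos: [0.4859, -0.0654, 0.0247]
ee_rot: [2.301, 2.138, 0.0]
ft_force: [-1.4, -0.2, -1.1]
width: 0.0334
```

```bash
python3 -m handwheel '[[0,0,1.5,0,-1],[0,0,1.5,0,-1],[0,0,0,0,-1]]'
python3 -m handwheel '[[0,0,0,0,-0.15],[0,0,0,0,0],[0,0,0,0,0.1],[0,0,0,0,0.1]]'
python3 -m handwheel '[[0,0,-15,0,0.1],[0,0,-25,0,0.1],[0,0,-40,0,0.1],[0,0,-40,0,0.1],[0,0,-40,0,0.1],[0,0,0,0,0.1]]'
python3 -c "
from h import *
go([.42,.32,.25],85.6)"
```

```text
clock: 39.15
tcp_pos: [0.4858, -0.0654, 0.0215]
ee_rot: [2.302, 2.138, 0.0]
ft_force: [0.5, 1.0, -0.8]
width: 0.0339
clock: 39.55
tcp_pos: [0.4857, -0.0654, 0.0215]
ee_rot: [-2.302, -2.138, -0.0]
ft_force: [1.3, -0.3, -0.2]
width: 0.0482
clock: 40.15
tcp_pos: [0.4893, -0.0663, 0.1866]
ee_rot: [2.295, 2.133, 0.008]
ft_force: [0.5, -1.0, 0.1]
width: 0.0485
 shift [380.1 -96.9 -65.1] turn 0.003 | at [ 0.4893 -0.0663  0.1866] yaw 85.79 w 48.5 t 40.1 q6 -0.2 F [ 0.5 -1.   0.1]
```

```bash
python3 -m handwheel '[[30,-6,-15,0,0.1],[45,-12,-15,0,0.1],[45,-12,-15,0,0.1],[45,-12,-15,0,0.1],[45,-12,-5,0,0.1],[45,-12,0,0,0.1],[45,-12,0,0,0.1],[45,-12,0,0,0.1]]'
python3 -m handwheel '[[30,-6,0,0,0.1],[0,0,0,0,0.1],[0,0,0,0,0.1]]'
python3 - <<'E'
from h import *
d=snap('side','side11.png');s=snap('top','top11.png')
for f in('top0','top11'):
    i=cv2.imread(f'pics/{f}.png')[165:190,415:440].max(2);y,x=np.nonzero(i<45);print(f,len(x),x.mean()+415,y.mean()+165)
i=cv2.imread('pics/top11.png')[135:265,250:450];j=cv2.imread('pics/side11.png')[115:265,225:385]
cv2.imwrite('pics/c11.png',cv2.convertScaleAbs(np.hstack([cv2.resize(i,(430,280),interpolation=cv2.INTER_CUBIC)[:280],cv2.resize(j,(299,280),interpolation=cv2.INTER_CUBIC)]),alpha=1.35))
E
```

```text
clock: 40.95
tcp_pos: [0.4201, 0.2869, 0.2456]
ee_rot: [-2.301, -2.138, 0.001]
ft_force: [0.4, -0.3, 0.7]
width: 0.0482
clock: 41.25
tcp_pos: [0.4168, 0.3156, 0.2454]
ee_rot: [-2.3, -2.14, 0.003]
ft_force: [0.0, -0.2, 0.9]
width: 0.0481
top0 22 427.40909090909093 175.6818181818182
top11 22 427.0 175.5
```

View pics/c11.png

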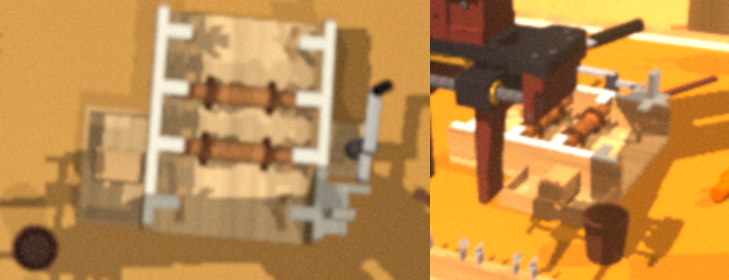

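The stamp lies in the pocket at c11 (120,163), the teeth cover both rollers, and the lever is along the tray. One numeric check of the keeper and beaker against the start picture, then I hand in.

```bash
python3 - <<'E'
from h import *
for f in('top0','top1','top11'):
    i=cv2.imread(f'pics/{f}.png');g=i[...,0].astype(float)
    # keeper left rail: top end row in column band 322-330
    col=g[120:160,323:329].max(1);print(f,'left rail top row',120+np.argmax(col>0.5*(col.max()+col.min())), col.max())
    h=i[235:265,250:282].max(2);y,x=np.nonzero(h<70);print('  beaker',len(x),x.mean()+250,y.mean()+235)
from station import order
print(order.close_job())
E
```

```text
top0 left rail top row 137 164.0
  beaker 275 265.3890909090909 249.8109090909091
top1 left rail top row 125 173.0
  beaker 254 265.40944881889766 249.75984251968504
top11 left rail top row 138 165.0
  beaker 305 266.1213114754098 249.9704918032787
the job is handed in; nothing more can be done
None
```

The kit is packed and the job was handed in at about 41 s of the 210 s allowed. Two rollers were on the rack at the start, and both are now in the tray, in grooves 1 and 2.

I did it in this order:
1. I swung the lever out and slid the keeper to its open stop.
2. I pulled each roller from its clips, laid it in its groove and let it go.
3. I pushed the keeper home to its stop, 31.0 mm of travel, and swung the lever back.
4. I put the stamp in the side pocket. It had been knocked a few centimetres aside during the run, so I measured it again before grasping it.

What the last checks showed:
- **Rollers:** the final picture shows the teeth lying over both rollers' ends. The groove 2 roller measured 1 to 2 mm from the tray's centre. I checked the other one only by eye, and it looked centred.
- **Keeper:** its rail is back within 1 pixel (about 2 mm) of where it started.
- **Lever:** on the way back it went a few millimetres past its start position with little resistance, so I eased it back. Its post now sits within 0.5 pixel (about 1 mm) of the start. I could not read the lever joint itself.
- **Stamp:** it is seen down in the pocket. I felt no clear contact force with the floor when setting it down, but the fingers stood at the height expected for it.
- **Beaker:** its dark patch shifted by 0.7 pixel in the last picture, where the arm's shadow falls near it. No contact was planned or felt there.

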